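Stand the bottle upright on the hand mixer

ROBOT

A 6-joint arm with a two-finger parallel gripper is mounted at the origin on a cart in front of the work surface, level with it; the furniture and walls round the work are solid. World frame = base frame: x ahead of the robot, y to its left, z up, the work surface at z = 0. Lengths are in mm, angles in degrees, forces in N, time in s.
With the tool pointing down it reaches from about 300 to 850 mm from the base axis. Payload 4.2 kg.
Tool frame: the origin (TCP) lies at the very end of the fingers, on their centre line; the grasp point (between the pads) lies 19 mm behind it (env.grasp_offset is the distance from the TCP to the grasp point, in mm); z points along the fingers, y is the line along which they close (so a half turn about z gives the same grasp; the last joint's range is limited). The gripper opens to 91 mm and grips with 3 to 60 N. Pads are 32 mm wide; open, the fingers measure 118 mm over their backs; the gripper's body (76 mm by 178 mm) begins 60 mm behind the grasp point.
Start: joints at [-72.536, 18.312, 89.639, -0, 72.044, -1.146], TCP at [183.497, -544.951, 213.976] pointing down, gripper open.
Joint ranges: [-177.97, 177.97], [-48.28, 115.42], [12.27, 149.76], [-77.06, 257.06], [2.81, 150.46], [-146.56, 146.56]. Speed limits (degrees/s): [147.25, 147.25, 180, 180, 180, 180].

INTERFACE

Orientations are given as [roll, pitch, yaw] about the fixed x, y, z axes, in that order (R = Rz(yaw) Ry(pitch) Rx(roll)).
In Python, from workcell import env, eyes gives the robot as it stands.
- The arm moves only by the tool send_rows, never from a script. Its arguments are lists of equal length, an entry for each row: "grip": the opening, from -1 (shut) to 1 (fully open), so that 0 is half open; "xyz": the shift along the world's x, y, z in m, a list of three; "yaw": the turn about the world's z in degrees. A call has 1 to 8 rows; each row is the pose to reach, as a shift and turn from the pose commanded when the call began; what a row does not reach only later rows make up. A row lasts 1/12 s, in which the tool goes at most 41.7 mm and 7.16 degrees, less where a joint would pass 70% of its speed; a pose out of reach is approached as far as the arm can. A call with a gripper value outside its range is refused whole. The fingers move at their own pace and stop on an object; "grip_force" is the grip in N (left out, the last holds). Time passes only in rows, so rows that repeat a pose let the fingers close. It gives the time, the measured TCP pose, the force, the opening and the grip force at its end, in the units of the state.
- env.state(): the state, without advancing time (a new reading comes with each control period).
- eyes.grab_frame(name): name is "scene" or "top"; returns a dict with "frame" (420x560x3 uint8, red, green, blue), "fx", "fy", "cx", "cy" (pixels), "pose" (4x4, takes a point from camera to world coordinates). Camera axes: x right, y down, z forward; pixel columns grow to the right and rows downward; lengths in mm; the calibration is good to about 2 mm. A picture is of the moment at which its call begins. There is no depth.
- env.job_done(): hands the job in; it is judged then, once.
The state is a dict: "time_s": time; "qpos": joint angles; "qvel": joint speeds; "effort": joint torques, N m; "ee_pos": TCP position; "ee_rot": TCP orientation; "force": force on the tool from outside, world axes, zero at the start; "torque": the same for the moment, N m; "gripper_width": finger opening in mm; "gripper_force": force on a finger pad.
Only numpy, scipy, OpenCV 4.12 (cv2) and the standard library are available. Lean on these libraries where they do the work, as an engineer would, in place of code of your own. Each camera call takes 0.05 s, during which the arm holds its last target. There are 200 camera calls.

TASK

The dropper bottle clipped to the wheel of the hand mixer has been left with its cap pointing downward: gently push the wheel's spokes round, one after another, with the fingers until the bottle stands straight up, cap on top, and leave it at rest there. Do not touch the bottle, do not shift, tip or lift the mixer, and leave the things around it where they are.

Things in the scene. Friction and masses are not known exactly. Their poses are not given: they have to be found in the camera images.
- mixer: grey hand mixer, free-standing on rubber feet, 3.5 kg. Origin on the bench under the wheel's centre; x from the wheel's front to the back (yaw 0: wheel faces the robot), z up. Base plate 170 x 200 mm, top 17 mm up, x = -65 to +105 mm. Behind the wheel a column (x = 45 to 75, 56 mm wide, 170 mm high) and a bearing housing of 28 mm radius round the axle (x = 35 to 85 mm).
- wheel: upright wheel on a level axle along its own x (= the mixer's x). Origin on the axle in the plane of the spokes, 170 mm over the mixer's origin. Disc 45 mm radius, 8 mm thick; six straight steel spokes 8 mm thick, 60 degrees apart, no rim. Its z axis lies along one spoke and points where the bottle's cap points. Turning positive about x is clockwise seen from the front.
- spoke_end (a point): centre of the black ball (9 mm radius) at the end of the spoke that lies along the wheel's z, 115 mm from the axle; all six spokes are alike. The wheel turns either way without end; the axle is slightly stiff (0.09 N m, about 1 N at a spoke's end), so it stays where it is left and hardly coasts. At the start the cap points 109 to 180 degrees away from up, to either side.
- dropper_bottle: amber dropper bottle with black cap, 31 mm across, 71 mm long, clipped across the front of the wheel's disc and turning with it. It reaches from 34 mm behind to 37 mm beyond the axle along the wheel's z, and 37 mm in front of the spokes' plane (wheel x = -37 mm). Origin at the centre of its underside, z towards the cap.
- canister_black: bystander: black round screw-top canister, 39 mm across, 66 mm tall, loose on the bench. Origin at the centre of its underside, z up.
- canister_white: bystander: white round screw-top canister, 39 mm across, 56 mm tall, loose on the bench. Origin at the centre of its underside, z up.
- eyepiece: bystander: black and silver microscope eyepiece standing on end, 35 mm across, 50 mm tall, loose on the bench. Origin at the centre of its underside, z up.
- bottle_blue_cap: bystander: white dropper bottle with a blue cap standing on the bench, 40 mm across, 96 mm tall, loose on the bench. Origin at the centre of its underside, z up.
- filter_box: bystander: flat square filter case, 64 x 62 x 18 mm, loose on the bench. Origin at the centre of its underside, z up.
- tweezers: bystander: thin steel tweezers lying flat on the bench, 124 mm long, 10 mm high, loose. Origin at the centre of its underside.

How it is judged:
By the outcome, as a careful person would: the job done as asked, in the order asked, and still so for the second after the job is handed in, with the robot touching nothing.
It also fails if it takes over 61 s, if anything falls off the work surface, if the arm or the gripper's body presses on something with over 40 N, if the wrist force passes 120 N, or if a joint passes its speed limit or range.

## Working session

There is one attempt and no reset: what is moved stays moved. The work goes in short steps, Python scripts to look and compute and a tool call to move; the robot and the scene stay as the last step left them, time stands still between calls to the robot, and variables do not carry over. Pictures are saved under pics/ and viewed, at most 10 in all, crops included, and the job is handed in when it is done.

Besides the shell and the picture viewer there is one more tool, called after "Call:" as name(argument=value, ...) on one line, values as JSON. send_rows: Moves the arm, as the interface text tells. Its arguments: {"type":"object","properties":{"grip":{"type":"array"},"xyz":{"type":"array"},"yaw":{"type":"array"},"grip_force":{"type":"number"}},"required":["grip","xyz","yaw"]}

```bash
ls; mkdir -p pics
python3 - <<'E'
from workcell import env, eyes
import cv2
for n in("scene","top"):
    d=eyes.grab_frame(n); cv2.imwrite(f"pics/{n}0.png",cv2.cvtColor(d["frame"],cv2.COLOR_RGB2BGR))
    print(n,d["fx"],d["fy"],d["cx"],d["cy"],d["pose"].round(3).tolist() if hasattr(d["pose"],'round') else d["pose"])
print(env.state())
E
```

```text
pics
scene 403.14292724579155 403.14292724579155 277.2352608681039 211.00609174127732 [[0.586, -0.4, 0.705, -67.163], [-0.81, -0.266, 0.522, -325.727], [-0.021, -0.877, -0.48, 582.242], [0.0, 0.0, 0.0, 1.0]]
top 381.8047534109646 381.8047534109646 280.5950569030861 212.04854219870555 [[0.01, -0.983, 0.186, 361.506], [-1.0, -0.012, -0.009, 88.218], [0.011, -0.185, -0.983, 1026.724], [0.0, 0.0, 0.0, 1.0]]
{'time_s': 0.1, 'qpos': array([-7.25368465e+01,  1.83498178e+01,  8.96989520e+01, -6.31481575e-04,
        7.20437509e+01, -1.14617301e+00]), 'qvel': array([-0.01092532, -0.10784839, -0.18594323,  0.12014238,  0.10630315,
       -0.01185679]), 'effort': array([ 5.45096445e-04, -4.13333094e+01, -2.32509291e+01,  7.29640061e-02,
        4.21560800e-02, -5.43398346e-05]), 'ee_pos': array([ 183.35178077, -544.51440973,  213.18905238]), 'ee_rot': array([-1.79907486e+02, -1.25041675e-03,  1.86095207e+01]), 'force': array([ 0.21043053, -0.11127235,  0.45448066]), 'torque': array([0.04535822, 0.00357671, 0.01077724]), 'gripper_force': 0.0, 'gripper_width': 90.89357771483421}
```

View pics/scene0.png

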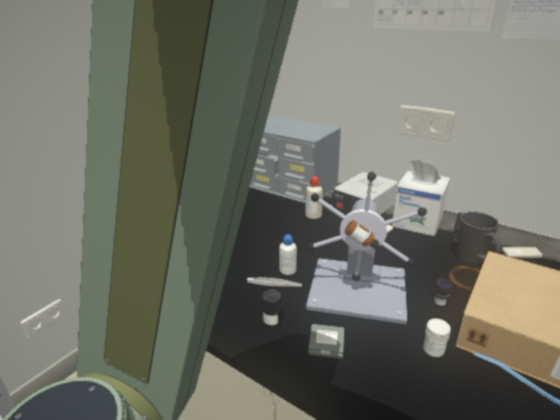

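View pics/top0.png

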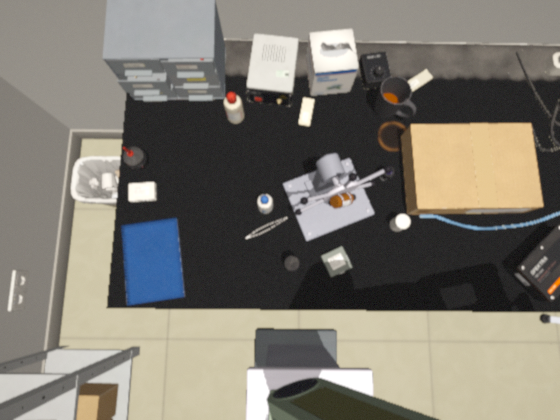

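Run:
```python
import cv2,numpy as np
a=cv2.imread("pics/scene0.png")[160:320,290:450]; b=cv2.imread("pics/top0.png")[145:275,270:410]
a=cv2.resize(a,(480,480),interpolation=cv2.INTER_CUBIC)
b=cv2.resize(b,None,fx=3,fy=3,interpolation=cv2.INTER_CUBIC)[:480]
# scale: x3
c=np.zeros((600,800,3),np.uint8)
a=cv2.resize(a,(400,400)); b=cv2.resize(b,(400,371))
c[:400,:400]=a; c[:371,400:]=b
c=cv2.convertScaleAbs(c[:400],alpha=1.3,beta=20)
cv2.imwrite("pics/crop0.png",c)
```

```text
(no output)
```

View pics/crop0.png

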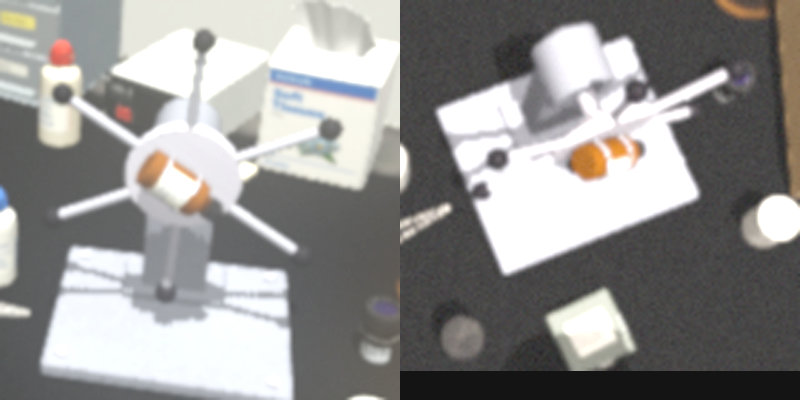

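```bash
cat > h.py <<'E'
import numpy as np
from scipy.optimize import least_squares
CAM={}
def proj(c,P):
    T=np.array(c["pose"]);q=(np.asarray(P)-T[:3,3])@T[:3,:3]
    return np.c_[c["fx"]*q[:,0]/q[:,2]+c["cx"],c["fy"]*q[:,1]/q[:,2]+c["cy"]]
def ray(c,u,v,z):
    T=np.array(c["pose"]);d=T[:3,:3]@[(u-c["cx"])/c["fx"],(v-c["cy"])/c["fy"],1]
    return T[:3,3]+d*(z-T[2,3])/d[2]
def balls(p,ks):
    x,y,yaw,a=p; s=np.radians(yaw); A=np.radians(a+60*np.asarray(ks))
    # clockwise from the front (viewed along +x): up -> viewer's right = -y
    ly=-115*np.sin(A); z=170+115*np.cos(A)
    return np.c_[x-np.sin(s)*ly,y+np.cos(s)*ly,z]
def fit(obs,p0,lock=None):
    # obs: list of (cam,k,u,v)
    def f(p):
        if lock is not None: p=[*lock,p[0]]
        r=[]
        for c,k,u,v in obs:r.extend(proj(c,balls(p,[k]))[0]-[u,v])
        return r
    return least_squares(f,p0,loss="soft_l1")
E
python3 - <<'E'
from h import *; from workcell import env,eyes
s=eyes.grab_frame("scene");t=eyes.grab_frame("top")
# k=0 cap spoke lower right; k increasing clockwise
o=[(s,0,411.2,261.6),(s,1,356.4,276),(s,2,310.8,246.4),(s,3,315.2,196.8),(s,4,371.6,176),(s,5,422.4,211.6),
(t,4,353,176.9),(t,5,389,171.3),(t,3,304.3,200.3),(t,2,298.4,210.8)]
r=fit(o,[500,0,15,120]);print(r.x.round(2));print(r.fun.reshape(-1,2).round(1).tolist())
print(balls(r.x,range(6)).round(0).tolist())
for n,c,u,v,z in[("blackcan",t,292,263,60),("white",t,400,223,56),("eyep",s,442,290,45),("blue",t,265,204,90),("filter",t,337,262,18),("twz",t,267,228,8)]:print(n,ray(c,u,v,z).round(0))
E
```

```text
[571.84 -60.3   20.59 122.44]
[[-0.2, 0.4], [0.2, 0.0], [0.6, -1.1], [-0.1, -0.8], [-0.3, -0.6], [0.0, -0.6], [0.4, 1.0], [-0.2, -0.2], [-0.1, 0.0], [0.5, 0.4]]
[[606.0, -151.0, 108.0], [570.0, -56.0, 55.0], [536.0, 35.0, 117.0], [538.0, 31.0, 232.0], [574.0, -65.0, 285.0], [608.0, -156.0, 223.0]]
blackcan [414.  49.  60.]
white [ 520. -230.   56.]
eyep [ 638. -212.   45.]
blue [558. 119.  90.]
filter [420. -71.  18.]
twz [510. 115.   8.]
```

Call:
send_rows(grip=[-1,-1,-1,-1,-1,-1,-1,-1], xyz=[[0,0,0.04],[0,0,0.08],[0,0,0.12],[0,0,0.136],[0.026,0.028,0.136],[0.052,0.057,0.136],[0.078,0.085,0.136],[0.104,0.114,0.136]], yaw=[0,0,0,0,2,2,2,2])

```text
time_s: 0.87
ee_pos: [288.1, -429.7, 349.8]
ee_rot: [180.0, -0.0, 20.5]
force: [0.9, -1.4, -0.4]
gripper_width: 40.6
gripper_force: 0.0
```

Call:
send_rows(grip=[-1,-1,-1,-1,-1,-1,-1,-1], xyz=[[0.026,0.028,0],[0.052,0.057,0],[0.078,0.085,0],[0.104,0.114,0],[0.13,0.142,0],[0.156,0.171,0],[0.182,0.2,0],[0.208,0.228,0]], yaw=[0,0,0,0,0,0,0,0])

```text
time_s: 1.53
ee_pos: [496.3, -201.1, 349.9]
ee_rot: [180.0, 0.0, 20.6]
force: [-0.4, -1.0, 0.4]
gripper_width: 0.6
gripper_force: 0.0
```

Call:
send_rows(grip=[-1,-1,-1,-1,-1,-1], xyz=[[0.023,0.025,0],[0.046,0.05,0],[0.069,0.075,0],[0.092,0.099,0],[0.092,0.099,-0.03],[0.092,0.099,-0.05]], yaw=[0,0,0,0,0,0])

```text
time_s: 2.03
ee_pos: [588.6, -102.2, 298.3]
ee_rot: [-180.0, 0.0, 20.8]
force: [-0.8, -0.1, -2.0]
gripper_width: 0.4
gripper_force: 0.0
```

Run:
```python
from workcell import env, eyes
import cv2,numpy as np
f=[eyes.grab_frame(n)["frame"] for n in("scene","top")]
a=cv2.resize(f[0][100:320,270:490],(400,400),interpolation=cv2.INTER_CUBIC);b=cv2.resize(f[1][125:265,270:410],(400,400),interpolation=cv2.INTER_CUBIC)
cv2.imwrite("pics/c1.png",cv2.cvtColor(np.hstack([a,b]),cv2.COLOR_RGB2BGR)); print(env.state()["ee_pos"])
```

```text
[ 585.79854812 -103.03029697  295.81347564]
```

View pics/c1.png

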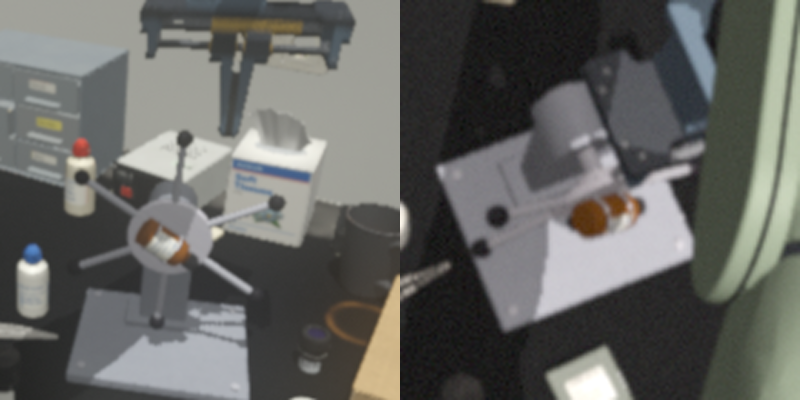

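Call:
send_rows(grip=[-1,-1,-1,-1,-1,-1,-1,-1], xyz=[[0,0,-0.025],[0,0,-0.05],[-0.0035,0.0094,-0.05],[-0.0056,0.015,-0.05],[-0.0077,0.0206,-0.05],[-0.0098,0.0262,-0.05],[-0.0119,0.0318,-0.05],[-0.014,0.0374,-0.05]], yaw=[0,0,0,0,0,0,0,0])

```text
time_s: 2.8
ee_pos: [573.9, -66.1, 251.6]
ee_rot: [179.9, -0.2, 20.6]
force: [0.6, -0.3, 1.0]
gripper_width: 0.9
gripper_force: 0.5
```

Call:
send_rows(grip=[-1,-1,-1,-1,-1,-1,-1], xyz=[[-0.0018,0.0047,0],[-0.0035,0.0094,0],[-0.0053,0.014,0],[-0.007,0.0187,0],[-0.0088,0.0234,0],[-0.0106,0.0281,0],[-0.0106,0.0281,0]], yaw=[0,0,0,0,0,0,0])

```text
time_s: 3.38
ee_pos: [562.4, -37.4, 249.9]
ee_rot: [-179.9, 0.0, 20.6]
force: [0.8, 0.5, 0.1]
gripper_width: 0.6
gripper_force: 0.0
```

```bash
cat > snap.py <<'E'
import sys,cv2
from workcell import env, eyes
f=eyes.grab_frame("scene")["frame"]
cv2.imwrite(sys.argv[1],cv2.cvtColor(cv2.resize(f[140:320,280:460],(540,540),interpolation=cv2.INTER_CUBIC),cv2.COLOR_RGB2BGR)); print(env.state()["ee_pos"],env.state()["force"])
E
python3 snap.py pics/c2.png
```

```text
[562.64999161 -37.73895237 249.97411924] [ 0.28819198  0.23399962 -0.02617371]
```

View pics/c2.png

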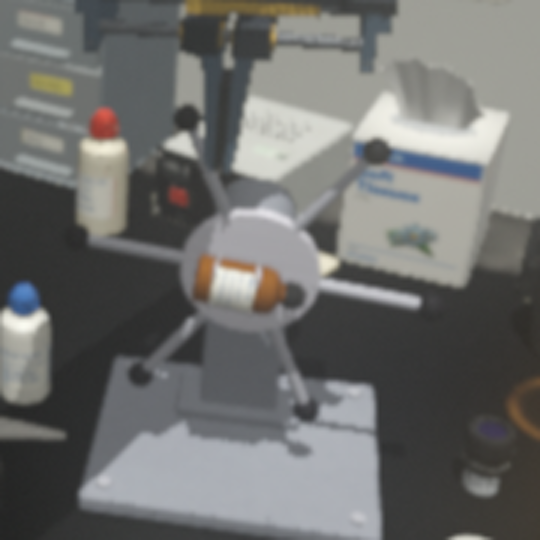

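Call:
send_rows(grip=[-1,-1,-1,-1,-1,-1,-1,-1], xyz=[[0,0,0.035],[0,0,0.07],[0.011,-0.029,0.07],[0.022,-0.058,0.07],[0.033,-0.087,0.07],[0.0437,-0.116,0.07],[0.0437,-0.116,0.035],[0.0437,-0.116,-0.003]], yaw=[0,0,0,0,0,0,0,0])

```text
time_s: 4.1
ee_pos: [608.7, -156.7, 248.4]
ee_rot: [179.8, -0.3, 20.4]
force: [0.5, 0.0, -0.6]
gripper_width: 0.5
gripper_force: 0.0
```

Run:
```python
from h import *; from workcell import env,eyes
s=eyes.grab_frame("scene")
o=[(s,k,280+u/3,140+v/3) for k,u,v in[(0,430,305),(5,375,152),(4,188,117),(3,77,236),(2,141,374),(1,305,408)]]
r=fit(o,[90],[571.84,-60.3,20.59]);print(r.x,r.fun.round(1));r=fit(o,[571,-60,20,90]);print(r.x);print(env.state()["ee_pos"])
```

```text
[95.87441769] [ 0.8  0.1  0.6 -1.2 -0.4 -1.1  0.3 -1.2  0.2 -1.3  0.9 -0.1]
[569.06888642 -61.00219548  22.50981423  96.29286415]
[ 602.04552196 -154.18574826  236.88664116]
```

Call:
send_rows(grip=[-1,-1,-1,-1,-1,-1,-1,-1], xyz=[[0,0,0],[-0.0022,0.0058,0],[-0.0044,0.0117,0],[-0.0066,0.0175,0],[-0.0088,0.0234,0],[-0.011,0.0292,0],[-0.0132,0.0351,0],[-0.0154,0.041,0]], yaw=[0,0,0,0,0,0,0,0])

```text
time_s: 4.82
ee_pos: [590.9, -112.5, 247.5]
ee_rot: [180.0, -0.0, 20.6]
force: [0.4, -1.6, 1.1]
gripper_width: 0.3
gripper_force: 0.8
```

Call:
send_rows(grip=[-1,-1,-1,-1,-1,-1,-1,-1], xyz=[[-0.0022,0.0058,0],[-0.0044,0.0117,0],[-0.0066,0.0175,0],[-0.0088,0.0234,0],[-0.011,0.0292,0],[-0.0132,0.0351,0],[-0.0154,0.041,0],[-0.0176,0.0468,0]], yaw=[0,0,0,0,0,0,0,0])

```text
time_s: 5.48
ee_pos: [573.1, -66.0, 246.8]
ee_rot: [-180.0, 0.0, 20.6]
force: [0.6, -1.2, 0.7]
gripper_width: 0.6
gripper_force: 0.4
```

Call:
send_rows(grip=[-1,-1,-1,-1,-1,-1], xyz=[[-0.0022,0.0058,0],[-0.0044,0.0117,0],[-0.0066,0.0175,0],[-0.0088,0.0234,0],[-0.011,0.0292,0],[-0.011,0.0292,0]], yaw=[0,0,0,0,0,0])

```text
time_s: 5.98
ee_pos: [562.1, -36.1, 247.1]
ee_rot: [-179.9, -0.0, 20.7]
force: [0.3, 0.7, -0.3]
gripper_width: 0.6
gripper_force: 0.0
```

```bash
python3 snap.py pics/c3.png
```

```text
[562.3691212  -36.56494396 247.10789091] [0.48411094 0.38039913 0.65646258]
```

View pics/c3.png

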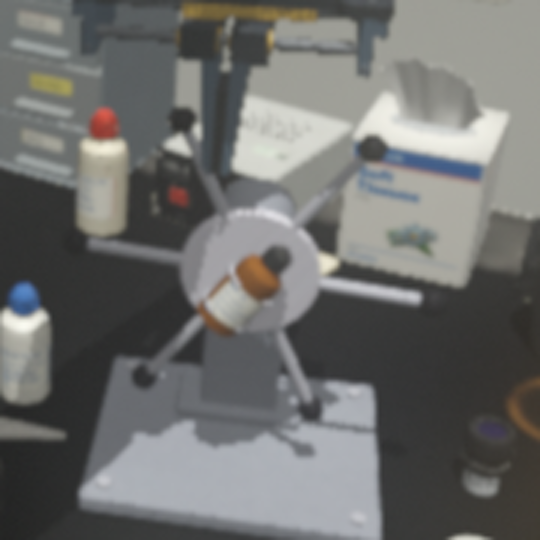

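Call:
send_rows(grip=[-1,-1,-1,-1,-1,-1,-1,-1], xyz=[[0,0,0.035],[0,0,0.07],[0.011,-0.029,0.07],[0.022,-0.058,0.07],[0.033,-0.087,0.07],[0.0437,-0.117,0.07],[0.0437,-0.117,0.035],[0.0437,-0.117,0]], yaw=[0,0,0,0,0,0,0,0])

```text
time_s: 6.7
ee_pos: [608.2, -156.7, 247.9]
ee_rot: [179.8, -0.3, 20.4]
force: [1.0, -0.2, -0.9]
gripper_width: 0.3
gripper_force: 0.0
```

Call:
send_rows(grip=[-1,-1,-1,-1,-1,-1,-1,-1], xyz=[[0,0,0],[-0.0022,0.0058,0],[-0.0044,0.0117,0],[-0.0066,0.0175,0],[-0.0088,0.0234,0],[-0.011,0.0292,0],[-0.0132,0.0351,0],[-0.0154,0.041,0]], yaw=[0,0,0,0,0,0,0,0])

```text
time_s: 7.37
ee_pos: [590.8, -112.6, 247.9]
ee_rot: [180.0, -0.1, 20.6]
force: [-0.4, -1.4, 1.1]
gripper_width: 0.5
gripper_force: 0.8
```

Call:
send_rows(grip=[-1,-1,-1,-1,-1,-1,-1], xyz=[[-0.0022,0.0058,0],[-0.0044,0.0117,0],[-0.0066,0.0175,0],[-0.0088,0.0234,0],[-0.011,0.0292,0],[-0.011,0.0292,0],[-0.011,0.0292,0]], yaw=[0,0,0,0,0,0,0])

```text
time_s: 7.95
ee_pos: [579.6, -83.6, 246.7]
ee_rot: [-180.0, 0.0, 20.6]
force: [0.0, -1.1, -0.2]
gripper_width: 0.5
gripper_force: 0.0
```

```bash
python3 snap.py pics/c4.png
```

```text
[579.71990413 -83.94041739 246.68808047] [-0.09011585  0.32915231  0.43684019]
```

View pics/c4.png

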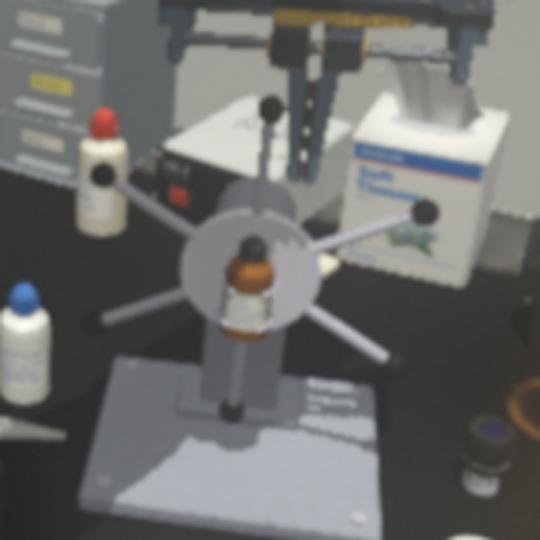

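Run:
```python
from h import *; from workcell import env,eyes
import cv2
s=eyes.grab_frame("scene");f=s["frame"]
P=[(271,109),(424,212),(398,364),(232,411),(97,320),(103,174)]
o=[(s,k,280+u/3,140+v/3) for k,(u,v) in enumerate(P)]
r=fit(o,[5],[571.84,-60.3,20.59]);print(r.x,r.fun.round(1));r=fit(o,[571,-60,20,5]);print(r.x,r.fun.round(1))
# refine by dark-blob centroid
g=cv2.cvtColor(f,cv2.COLOR_RGB2GRAY).astype(float)
for a in(-2,0,2,4,6): print(a,((proj(s,balls([571.84,-60.3,20.59,a],range(6)))-[280,140])*3).round(0).tolist())
```

```text
[1.15777414] [-0.5 -1.1  0.6 -0.8 -0.8 -0.1  0.5 -0.8 -0.4 -0.3  0.  -1. ]
[569.74245321 -61.58879268  20.91781425   1.21368013] [-0.3 -0.6  0.9 -0.2 -0.6  0.5  0.5 -0.1 -0.4  0.4 -0.  -0.4]
-2 [[259.0, 105.0], [422.0, 201.0], [402.0, 357.0], [243.0, 410.0], [100.0, 326.0], [98.0, 178.0]]
0 [[266.0, 105.0], [424.0, 206.0], [398.0, 361.0], [237.0, 409.0], [97.0, 322.0], [101.0, 174.0]]
2 [[272.0, 106.0], [427.0, 212.0], [394.0, 365.0], [231.0, 408.0], [95.0, 317.0], [104.0, 169.0]]
4 [[279.0, 107.0], [429.0, 217.0], [390.0, 369.0], [225.0, 407.0], [92.0, 312.0], [108.0, 165.0]]
6 [[286.0, 108.0], [431.0, 223.0], [385.0, 372.0], [219.0, 406.0], [90.0, 308.0], [112.0, 161.0]]
```

Call:
send_rows(grip=[-1,-1,-1,-1,-1,-1,-1,-1], xyz=[[-0.0004,0.0011,0],[-0.0008,0.0021,0],[-0.0008,0.0021,0],[-0.0008,0.0021,0],[0.003,-0.008,0],[0.01,-0.026,0],[0.01,-0.026,0.03],[0.01,-0.026,0.065]], yaw=[0,0,0,0,0,0,0,0])

```text
time_s: 8.72
ee_pos: [588.9, -111.6, 309.6]
ee_rot: [-179.8, 0.4, 20.5]
force: [0.4, -0.1, -0.4]
gripper_width: 0.6
gripper_force: 0.0
```

Call:
send_rows(grip=[-1,-1,-1,-1,-1,-1,-1,-1], xyz=[[-0.02,-0.035,0.02],[-0.04,-0.07,0.04],[-0.06,-0.1,0.06],[-0.08,-0.135,0.06],[-0.1,-0.17,0.06],[-0.12,-0.2,0.06],[-0.13,-0.23,0.06],[-0.13,-0.23,0.06]], yaw=[0,0,0,0,0,0,0,0])

```text
time_s: 9.38
ee_pos: [457.3, -346.0, 371.7]
ee_rot: [179.8, 0.1, 20.2]
force: [0.1, 0.1, -1.2]
gripper_width: 0.5
gripper_force: 0.0
```

Run:
```python
from workcell import env, eyes
import cv2,numpy as np
f=[eyes.grab_frame(n)["frame"] for n in("scene","top")]
a=cv2.resize(f[0][155:288,300:433],(399,399),interpolation=cv2.INTER_CUBIC);b=cv2.resize(f[1][140:273,280:413],(399,399),interpolation=cv2.INTER_CUBIC)
cv2.imwrite("pics/c5.png",cv2.cvtColor(np.hstack([a,b]),cv2.COLOR_RGB2BGR)); print(env.state()["ee_pos"])
```

```text
[ 459.32740669 -341.71742641  371.71620762]
```

View pics/c5.png

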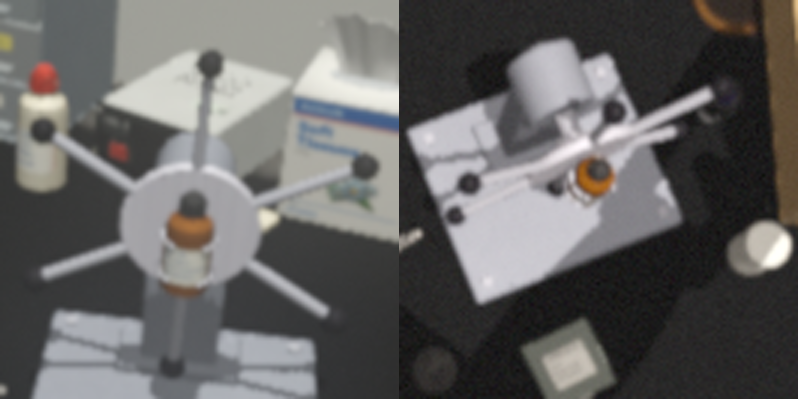

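Run:
```python
from h import *; from workcell import env,eyes
s=eyes.grab_frame("scene");t=eyes.grab_frame("top")
S=[(210,64),(364,167),(334,318),(172,367),(38,281),(42,130)]
o=[(s,k,300+u/3,155+v/3) for k,(u,v) in enumerate(S)]+[(t,k,280+u/3,140+v/3) for k,u,v in[(0,215,112),(1,326,92),(5,70,183),(4,57,214)]]
r=fit(o,[5],[571.84,-60.3,20.59]);print(r.x,r.fun.round(1));r=fit(o,[571,-60,20,5]);print(r.x,r.fun.round(1))
```

```text
[0.94427323] [-0.4 -1.2  0.5 -1.   0.7  0.   0.7 -1.1 -0.6 -2.2  0.2 -1.2  0.4  1.
 -0.1  0.3  0.1 -0.2  0.4 -0.1]
[571.2806737  -60.23721424  20.85710325   1.02455211] [-0.5 -1.1  0.4 -0.9  0.5  0.1  0.4 -1.  -0.8 -2.   0.  -1.   0.5  1.3
 -0.2  0.3  0.2  0.3  0.4  0.3]
```

```bash
python3 -c "
from workcell import env
print(env.job_done())"
```

```text
the job is handed in; nothing more can be done
None
```

I turned the wheel counter-clockwise by its spokes until the bottle stood cap up, about 1° off vertical by the last camera fit. I then drew the arm clear and handed the job in at about 9.5 s. The fit showed no sign that the mixer had moved, and I steered clear of the bottle and the things around it.

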